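Load the power module under the chassis hood

ROBOT

A 6-joint arm with a two-finger parallel gripper is mounted at the origin on the work surface. World frame = base frame: x ahead of the robot, y to its left, z up, the work surface at z = 0. Lengths are in m, angles in rad, forces in N, time in s.
With the tool pointing down it reaches from about 0.35 to 0.725 m from the base axis. Payload 6 kg.
Tool frame: the origin (TCP) lies midway between the tips of the shut fingers; the grasp point (between the pads) lies 19 mm behind it; z points along the fingers, y is the direction in which the jaws open and shut (so a half turn about z gives the same grasp; the last joint's range is limited). The gripper opens to 85 mm and grips with 20 to 120 N. Pads are 22 mm wide; open, the fingers measure 114 mm over their backs; the gripper's body (76 mm by 85 mm) begins 54 mm behind the grasp point. The pads swing forward as they close: fully open they stand 13 mm farther back than shut.
Start: joints at [1.624, 0.04, 0.085, 0, -1.615, -0.334], TCP at [0.166, 0.576, 0.231] pointing down, gripper open.
Joint ranges: [-2.56, 2.56], [-1.29, 2.01], [-1.08, 1.49], [-3.29, 1.98], [-2.81, -0.18], [-2.99, 2.99]. Speed limits (rad/s): [2.57, 2.57, 3.01, 3.14, 3.14, 3.14].

INTERFACE

Orientations are given as a unit quaternion [x, y, z, w].
In Python, from cell import bot, eyes gives the robot as it stands.
- The arm moves only by the tool servo_tool, never from a script. Its argument "steps" is a list of rows, each a list of 7 numbers: the opening in per cent of the stroke, from 0 (shut) to 100 (fully open), then the shift along the world's x, y, z in cm, then the turn, a rotation vector about the world's x, y, z in rad. A call has 1 to 12 rows; each row is the pose to reach, as a shift and turn from the pose commanded when the call began; what a row does not reach only later rows make up. A row lasts 1/8 s, in which the tool goes at most 62.5 mm and 10.7 degrees, less where a joint would pass 70% of its speed; a pose out of reach is approached as far as the arm can. A call with a gripper value outside its range is refused whole. The fingers move at their own pace and stop on an object; "squeeze" is the grip in N (left out, the last holds). Time passes only in rows, so rows that repeat a pose let the fingers close. It gives the time, the measured TCP pose, the force and the opening at its end, in the units of the state.
- bot.observe(): the state, without advancing time (a new reading comes with each control period).
- eyes.grab_frame(name): name is "scene" or "top" or "wrist"; returns a dict with "color" (384x512x3 uint8, blue, green, red), "mtx" (3x3 intrinsics, pixels), "extrinsics" (4x4, takes a point from world to camera coordinates); the wrist camera has in their place "T_tool_cam" (4x4, takes a point from camera to tool coordinates, whose origin is the TCP and whose axes are the flange's). Camera axes: x right, y down, z forward; pixel columns grow to the right and rows downward; lengths in m; the calibration is good to about 2 mm. A picture is of the moment at which its call begins: read the wrist's pose just before it. There is no depth.
- bot.finish_job(): hands the job in, once; it reports no verdict.
The state is a dict: "clock": time; "qpos": joint angles; "dq": joint speeds; "effort": joint torques, N m; "eef_pos": TCP position; "orientation": TCP orientation; "contact_force": force on the tool from outside, world axes, zero at the start; "moment": the same for the moment, N m; "width": finger opening in m.
Only numpy, scipy, OpenCV 4.12 (cv2) and the standard library are available. Lean on these libraries where they do the work, as an engineer would, in place of code of your own. Each camera call takes 0.05 s, during which the arm holds its last target.

TASK

Put the power module with the orange handle into the open white chassis: tilt it so that its low end slips in under the fixed hood, then bring it level inside so that it lies flat on the chassis floor, handle up, and let go. Leave the blue module where it is.

Things in the scene. Friction and masses are not known exactly. Their poses are not given: they have to be found in the camera images.
- module_orange: Loose power module to load: grey metal box 160 long (its x) x 50 wide (y) x 36 high (z), orange end caps. Orange handle on top: a bar along x, 80 long, 16 wide (y), 20 high, its centre 76 above the module's underside, on a post at each end, 30 mm free below it. Same both ways round, balanced, about 0.35 kg. Origin: centre of the underside.
- module_blue: Loose blue module, a bystander: same shape and size as the orange one, but with blue end caps and blue handle. Origin: centre of the underside.
- chassis: Fixed white metal chassis, open on top, 198 long (its x) x 98 wide (y). Origin: centre of its underside, on the table; its x runs lengthwise from the hooded, robot-side end to the far end. Floor 5 thick; inside 190 long (x -95 to 95), 90 wide (y -45 to 45). Walls 4 thick; side walls and far (+x) wall end at z 50. A hood roofs the near (-x) end.
- hood_edge (a point): Middle of the lower edge of the hood's free rim: chassis x -45, y 0, z 75. The hood is a full-width flat roof 4 thick from here back to the near end (x -99), closed there and at the sides. The opening from here to the far wall is 140 long: a level module cannot pass. Tilted 20 to 30 degrees, far end high, it slides in low end first; then its far end comes down.
Things that resemble listed ones, but are neither listed nor needed, are in the scene too. Leave any brown or turquoise look-alike of the module_orange alone.

How it is judged:
At the end, for the whole second after the job is handed in: The orange module rests in the chassis, handle up and level within 10 degrees, the centre of its underside within 10 mm of the chassis floor, 25 mm along the chassis and 30 mm across from the middle, at rest; the blue module is within 30 mm of where it started (angle between module_orange's own z axis and vertical below 0.1745 rad and z of module_orange in the frame of chassis between 0 and 0.015 m and x of module_orange in the frame of chassis between -0.025 and 0.025 m and y of module_orange in the frame of chassis between -0.03 and 0.03 m and linear speed of module_orange below 0.02 m/s and distance of module_blue from where it was at the start of the episode below 0.03 m); the robot touches nothing.
It fails at once if the blue module is moved by more than 30 mm (distance of module_blue from where it was at the start of the episode above 0.03 m).
It also fails if it takes over 38 s, if anything falls off the work surface, if the arm or the gripper's body presses on something with over 40 N, if the wrist force passes 120 N, or if a joint passes its speed limit or range.

## Working session

There is one attempt and no reset: what is moved stays moved. The work goes in short steps, Python scripts to look and compute and a tool call to move; the robot and the scene stay as the last step left them, time stands still between calls to the robot, and variables do not carry over. Pictures are saved under pics/ and viewed, and the job is handed in when it is done.

Besides the shell and the picture viewer there is one more tool, called after "Emit:" by a JSON object that holds its "method" and its "body", one argument or row to a line. servo_tool: Moves the arm, as the interface text tells. Its arguments: {"type":"object","properties":{"steps":{"type":"array","items":{"type":"array","items":{"type":"number"}}},"squeeze":{"type":"number"}},"required":["steps"]}

```bash
ls; mkdir -p pics
python3 - <<'E'
from cell import bot, eyes
import cv2
print(bot.observe())
for n in ("scene","top","wrist"):
    f=eyes.grab_frame(n); cv2.imwrite(f"pics/{n}0.png",f["color"])
    print(n,f["mtx"].tolist(),f.get("extrinsics",f.get("T_tool_cam")).tolist())
E
```

```text
pics
{'clock': 0.0, 'qpos': array([ 1.62371261e+00,  4.08001888e-02,  8.37856528e-02, -4.35236921e-04,
       -1.61544843e+00, -3.33691519e-01]), 'dq': array([ 4.90047523e-04,  8.80349432e-05, -9.05187692e-04, -8.10339116e-04,
        9.28470930e-04, -1.15741490e-03]), 'effort': array([-2.94708534e-04, -3.68198705e+01,  3.47409618e+01,  6.93215579e+00,
       -5.41652946e-03, -4.84332531e-06]), 'eef_pos': array([0.16610451, 0.5762199 , 0.23027715]), 'orientation': array([ 9.90162799e-01, -1.39917437e-01, -5.32781276e-05,  8.59561532e-04]), 'contact_force': array([-0.84717337, -0.64445457,  0.3072649 ]), 'moment': array([ 0.01510031,  0.00828589, -0.08989834]), 'width': 0.0854200964640044}
scene [[406.74089206912873, 0.0, 258.54833895231553], [0.0, 406.74089206912873, 195.93414822570665], [0.0, 0.0, 1.0]] [[0.2842045667121858, 0.9586789719914437, -0.012743348122362413, -0.4074848418751903], [0.6900326981305392, -0.21375496525069865, -0.691493810775889, -0.18675207563814622], [-0.6656445295881481, 0.18773237198762918, -0.7222699749659206, 1.6042598355314972], [0.0, 0.0, 0.0, 1.0]]
top [[398.0984684678532, 0.0, 248.31564035765376], [0.0, 398.0984684678532, 182.29985685396335], [0.0, 0.0, 1.0]] [[0.022914695563710254, -0.9995998588953187, 0.016584294488514742, 0.26277767858685624], [-0.9948317888796445, -0.02444045245327256, -0.09855138821146013, 0.43750049017111303], [0.09891728141103093, -0.014240308295069356, -0.994993761316076, 1.4237795996857616], [0.0, 0.0, 0.0, 1.0]]
wrist [[323.6314696741789, 0.0, 256.34138635997994], [0.0, 323.6314696741789, 188.01052489034757], [0.0, 0.0, 1.0]] [[-0.00022710550241052214, -0.950454490137348, -0.31086365274963434, 0.0807750795499261], [0.999999766802038, -0.0004160696298722533, 0.000541555106179037, -0.0011440882283232368], [-0.000644064407264952, -0.3108634572667195, 0.9504543629849999, -0.14171695573931936], [0.0, 0.0, 0.0, 1.0]]
```

View pics/scene0.png

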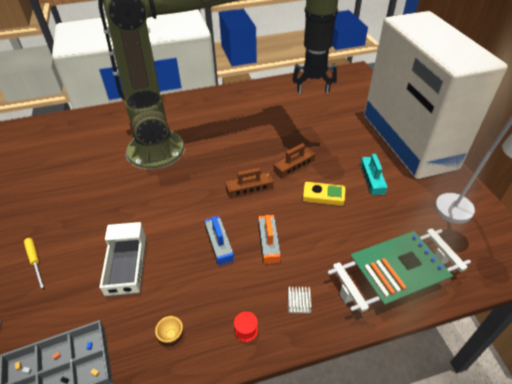

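View pics/top0.png

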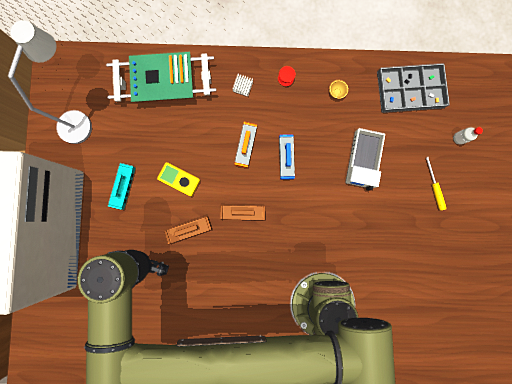

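View pics/wrist0.png

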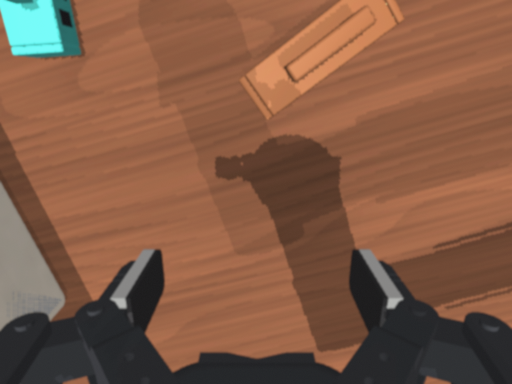

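The orange module is near top (245,144) and scene (269,238), with a grey box, orange caps and an orange handle. The look-alikes are blue (288,156), brown (188,229) and (243,212), and turquoise (121,187). I'll enlarge to confirm.

Run:
```python
import cv2
t=cv2.imread("pics/top0.png"); s=cv2.imread("pics/scene0.png")
cv2.imwrite("pics/tc.png",cv2.resize(t[112:192,225:305],None,fx=7,fy=7,interpolation=cv2.INTER_CUBIC))
cv2.imwrite("pics/tch.png",cv2.resize(t[120:200,330:400],None,fx=7,fy=7,interpolation=cv2.INTER_CUBIC))
cv2.imwrite("pics/sc.png",cv2.resize(s[200:300,90:290],None,fx=4,fy=4,interpolation=cv2.INTER_CUBIC))
```

```text
(no output)
```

View pics/tc.png

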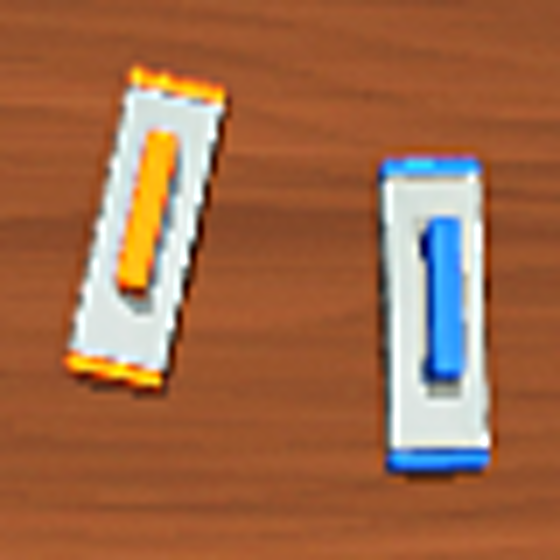

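View pics/tch.png

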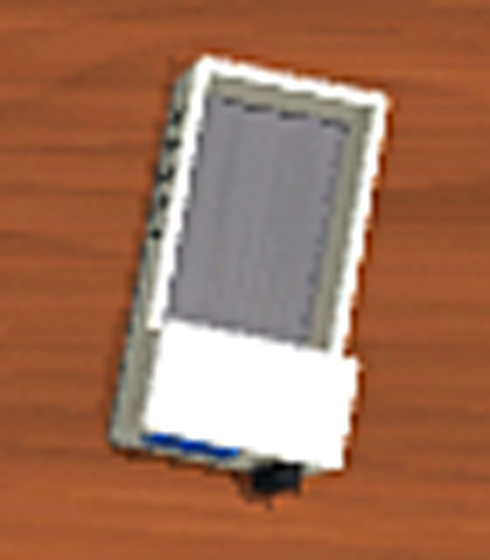

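View pics/sc.png

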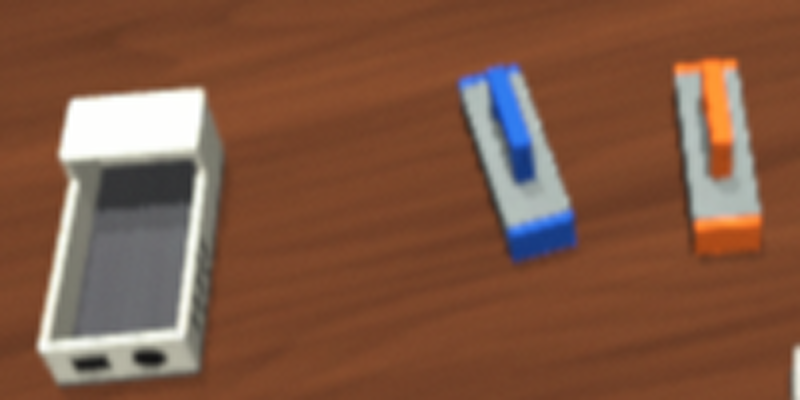

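Confirmed: the orange module is in tc.png at about (147,230), to the left of the blue one. The chassis hood is at the near end. Next I fit the poses.

```bash
cat > h.py <<'E'
import numpy as np, cv2
from cell import bot, eyes
from scipy.optimize import least_squares
def cams():
    return {n:eyes.grab_frame(n) for n in("scene","top")}
def proj(f,P):
    E=f["extrinsics"];r,_=cv2.Rodrigues(E[:3,:3]);
    return cv2.projectPoints(np.array(P,float),r,E[:3,3],f["mtx"],None)[0][:,0]
def T(p,P):
    c,s=np.cos(p[2]),np.sin(p[2]);P=np.array(P,float)
    return np.c_[p[0]+c*P[:,0]-s*P[:,1],p[1]+s*P[:,0]+c*P[:,1],P[:,2]]
def fit(F,obs,p0):
    def res(p):
        return np.concatenate([(proj(F[n],T(p,P))-np.array(u)).ravel() for n,P,u in obs])
    r=least_squares(res,p0,loss="soft_l1");return r.x,res(r.x).reshape(-1,2)
E
python3 - <<'E'
from h import *
F=cams()
def tc(L,o,k): return [((u+.5)/k-.5+o[0],(v+.5)/k-.5+o[1]) for u,v in L]
a,b,h,w=.08,.025,.04,.008
mod=lambda box,hd,sb:[("top",[(a,b,.036),(a,-b,.036),(-a,b,.036),(-a,-b,.036)],tc(box,(225,112),7)),
 ("top",[(h,w,.086),(h,-w,.086),(-h,w,.086),(-h,-w,.086)],tc(hd,(225,112),7)),
 ("scene",[(-a,-b,.036),(-a,b,.036),(a,-b,.036),(a,b,.036)],tc(sb,(90,200),4))]
o=mod([(130,68),(226,90),(68,356),(163,376)],[(147,131),(180,136),(118,286),(144,292)],[(676,65),(737,60),(695,219),(761,215)])
bl=mod([(383,160),(480,160),(388,458),(488,458)],[(430,218),(460,218),(432,378),(462,378)],[(460,78),(519,67),(511,228),(573,212)])
ch=[("top",[(.099,.049,.05),(.099,-.049,.05),(-.045,.049,.079),(-.045,-.049,.079),(-.099,.049,.079),(-.099,-.049,.079)],tc([(205,58),(386,97),(165,320),(357,358),(142,432),(340,468)],(330,120),7)),
 ("scene",[(.099,-.049,.05),(.099,.049,.05),(-.099,-.049,.079),(-.099,.049,.079),(-.045,-.049,.079),(-.045,.049,.079)],tc([(42,347),(192,334),(70,100),(204,89),(60,160),(195,152)],(90,200),4))]
for nm,ob in(("orange",o),("blue",bl),("chassis",ch)):
    p,r=fit(F,ob,[.5,0,0]);print(nm,p.round(4));print(r.round(1).tolist())
E
```

```text
orange [ 0.568   0.288  -0.1897]
[[-0.1, 0.2], [-0.3, -0.0], [-0.6, 1.6], [-0.6, 1.7], [-0.1, -0.4], [-0.4, -0.2], [-0.8, -0.5], [-0.1, -0.4], [-1.1, -0.3], [-0.9, -0.3], [-0.6, 2.1], [-0.2, 1.6]]
blue [0.5276 0.1381 0.0367]
[[-0.3, 0.1], [-0.4, -0.1], [-0.1, 1.3], [-0.5, 1.1], [-0.6, -0.1], [-0.3, -0.2], [-0.3, -0.3], [-0.0, -0.4], [-0.8, 0.1], [-0.4, -1.1], [-1.0, 1.7], [-0.1, 1.2]]
chassis [ 0.5288 -0.1468 -0.1761]
[[-1.5, 0.2], [-0.8, -0.0], [-0.4, 0.3], [-0.4, 0.4], [0.2, -0.7], [-0.5, -0.3], [-0.4, 0.7], [-1.7, 0.2], [0.1, 0.4], [-0.7, 0.2], [-0.1, -0.5], [-0.0, -1.7]]
```

Emit:
{"method": "servo_tool", "body": {
  "steps": [
    [100, 5, -3.6, 0, 0, 0, 0.03],
    [100, 10, -7.2, 0, 0, 0, 0.06],
    [100, 15, -10.8, 0, 0, 0, 0.09],
    [100, 20, -14.4, 0, 0, 0, 0.09],
    [100, 25, -18, 0, 0, 0, 0.09],
    [100, 30, -21.6, 0, 0, 0, 0.09],
    [100, 35, -25.2, 0, 0, 0, 0.09],
    [100, 40.2, -28.8, 0, 0, 0, 0.09],
    [100, 40.2, -28.8, 0, 0, 0, 0.09],
    [100, 40.2, -28.8, 0, 0, 0, 0.09]
  ]
}}

```text
clock: 1.5
eef_pos: [0.5682, 0.2883, 0.2308]
orientation: [0.995, -0.096, -0.0, 0.0]
contact_force: [-1.0, 0.1, 0.3]
width: 0.0854
```

Run:
```python
from h import *
s=bot.observe();f=eyes.grab_frame("wrist")
print(s["clock"],s["eef_pos"],s["orientation"],s["qpos"])
cv2.imwrite("pics/w1.png",f["color"])
import pickle;pickle.dump((s,f),open("w1.pkl","wb"))
```

```text
1.5 [0.56823703 0.28832854 0.23080371] [ 9.95415374e-01 -9.56455942e-02 -3.04060468e-04  2.47979961e-04] [ 7.82959216e-01  1.39809220e-01  1.90130429e-01 -1.51937957e-04
 -1.62188745e+00  5.96245342e-01]
```

View pics/w1.png

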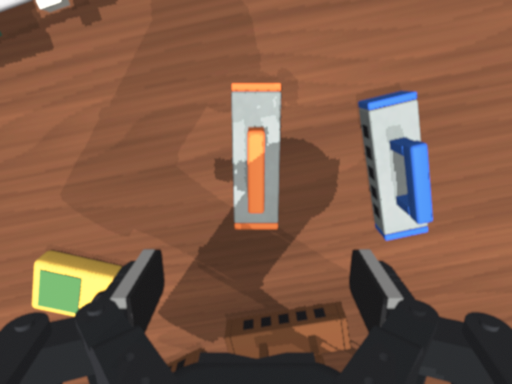

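The wrist image shows the orange module straight ahead: handle top (249–265, 128–213), box top (232–281, 84–228). Blue is to the right at (395,165). I'll refine the pose and plan the path.

```bash
cat > p.py <<'E'
from h import *
import pickle
from scipy.spatial.transform import Rotation as R
s,f=pickle.load(open("w1.pkl","rb"))
M=np.eye(4);M[:3,:3]=R.from_quat(s["orientation"]).as_matrix();M[:3,3]=s["eef_pos"]
E=np.linalg.inv(M@f["T_tool_cam"]);F={"w":dict(extrinsics=E,mtx=f["mtx"])}
a,b,h,w=.08,.025,.04,.008
bx=[(a,b,.036),(a,-b,.036),(-a,b,.036),(-a,-b,.036)];hd=[(h,w,.086),(h,-w,.086),(-h,w,.086),(-h,-w,.086)]
p,r=fit(F,[("w",bx,[(232,84),(281,84),(235,229),(278,228)]),("w",hd,[(249,128),(265,128),(250,213),(265,213)])],[.568,.288,-.19])
print(p.round(4),r.round(1).tolist())
E
python3 p.py
cat > plan.py <<'E'
import numpy as np
from scipy.sparse import coo_matrix
from scipy.sparse.csgraph import dijkstra
def seg(a,b,n): return np.linspace(a,b,n)
# module outline pts
poly=lambda P:np.vstack([seg(P[i],P[(i+1)%len(P)],25) for i in range(len(P))])
rect=lambda x0,x1,z0,z1:poly(np.array([(x0,z0),(x1,z0),(x1,z1),(x0,z1)],float))
mod=np.vstack([rect(-80,80,0,36),rect(-40,-30,36,66),rect(30,40,36,66),rect(-40,40,66,86),rect(-15,15,57,150),rect(-43,43,130,200)])
obs=[(-99,99,0,5),(95,99,0,50),(-99,-95,0,79),(-99,-45,75,79)]
def clr(X,Z,t):
    c,s=np.cos(t),np.sin(t);x=X+mod[:,0]*c-mod[:,1]*s;z=Z+mod[:,0]*s+mod[:,1]*c
    d=1e9
    for i,(x0,x1,z0,z1) in enumerate(obs):
        dx=np.maximum(np.maximum(x0-x,x-x1),0);dz=np.maximum(np.maximum(z0-z,z-z1),0)
        d=min(d,np.hypot(dx,dz).min())
    return d
if __name__=="__main__":
    Xs=np.arange(-10,80,4);Zs=np.arange(7,160,4);Ts=np.radians(np.arange(0,34,3))
    C=np.array([[[clr(X,Z,t) for t in Ts] for Z in Zs] for X in Xs]);n=C.shape
    idx=np.arange(C.size).reshape(n);I=[];J=[];W=[]
    for d in [(i,j,k) for i in(-1,0,1) for j in(-1,0,1) for k in(-1,0,1) if (i,j,k)>(0,0,0)]:
        A=tuple(slice(max(0,-e),m-max(0,e)) for e,m in zip(d,n));B=tuple(slice(max(0,e),m-max(0,-e)) for e,m in zip(d,n))
        m=np.minimum(C[A],C[B]);ok=m>1.5
        c=np.sqrt(sum(e*e for e in d))*(1+60/np.clip(m,.5,15)**1.5)
        I.append(idx[A][ok]);J.append(idx[B][ok]);W.append(c[ok])
    G=coo_matrix((np.concatenate(W),(np.concatenate(I),np.concatenate(J))),shape=(C.size,)*2).tocsr()
    g=idx[int(np.argmin(abs(Xs-6))),0,0]
    D,P=dijkstra(G,directed=False,indices=g,return_predecessors=True)
    top=idx[:,-1,:].ravel();k=top[np.argmin(D[top])]
    while k>=0:
        i,j,l=np.unravel_index(k,n);print(Xs[i],Zs[j],round(np.degrees(Ts[l])),C[i,j,l].round(1));k=P[k]
E
python3 plan.py
```

```text
[ 0.57    0.2883 -0.1898] [[-0.7, -2.9], [1.0, -3.0], [-0.0, -0.2], [0.8, 0.7], [-1.3, 0.9], [0.9, 0.8], [-1.4, 0.2], [0.3, 0.1]]
58 159 30 52.3
58 155 30 49.3
58 151 30 46.5
58 147 30 43.8
58 143 30 41.4
58 139 30 39.2
58 135 30 37.2
58 131 30 35.2
58 127 30 33.2
58 123 30 31.2
58 119 30 29.2
58 115 30 27.2
58 111 30 25.2
58 107 30 23.2
58 103 30 21.2
58 99 30 19.2
58 95 30 17.3
58 91 30 16.0
58 87 30 15.7
58 83 30 15.7
58 79 30 16.4
54 75 30 14.7
50 71 30 15.0
46 67 30 16.5
42 63 30 18.0
38 59 27 15.9
34 55 24 14.6
30 51 21 13.4
26 47 18 12.6
22 43 15 12.2
18 43 15 11.2
14 43 12 7.9
10 39 9 6.2
6 35 6 6.1
6 31 3 8.4
6 27 0 9.0
6 23 0 9.0
6 19 0 9.0
6 15 0 9.0
6 11 0 6.0
6 7 0 2.0
```

Emit:
{"method": "servo_tool", "body": {
  "steps": [
    [100, 0.1, 0, -6, 0, 0, 0],
    [100, 0.1, 0, -12, 0, 0, 0],
    [70, 0.1, 0, -17.6, 0, 0, 0],
    [70, 0.1, 0, -17.6, 0, 0, 0],
    [0, 0.1, 0, -17.6, 0, 0, 0],
    [0, 0.1, 0, -17.6, 0, 0, 0],
    [0, 0.1, 0, -17.6, 0, 0, 0],
    [0, 0.1, 0, -17.6, 0, 0, 0],
    [0, 0.1, 0, -17.6, 0, 0, 0],
    [0, 0.1, 0, -17.6, 0, 0, 0]
  ],
  "squeeze": 100
}}

```text
clock: 2.8
eef_pos: [0.5704, 0.2891, 0.0587]
orientation: [0.995, -0.095, 0.002, -0.001]
contact_force: [-3.1, -0.6, 7.9]
width: 0.0144
```

Run:
```python
from h import *
s=bot.observe();f=eyes.grab_frame("wrist")
print(s)
cv2.imwrite("pics/w2.png",f["color"])
```

```text
{'clock': 2.8, 'qpos': array([ 7.82070302e-01,  1.86196424e-01, -7.35018867e-02,  1.15889124e-03,
       -1.30697561e+00,  5.97883064e-01]), 'dq': array([ 0.00033201, -0.00057636,  0.00041813, -0.00032964, -0.00045838,
        0.00046348]), 'effort': array([-2.44137989e-01, -3.86017263e+01,  3.08031392e+01,  5.90822250e+00,
        7.77659062e-01, -9.90604050e-03]), 'eef_pos': array([0.57041015, 0.28910675, 0.05871772]), 'orientation': array([ 0.99546283, -0.09512725,  0.00174777, -0.00122765]), 'contact_force': array([-3.12954524, -0.57491637,  7.92152443]), 'moment': array([-0.21837953,  0.94310572, -0.01921664]), 'width': 0.01441597974663403}
```

View pics/w2.png

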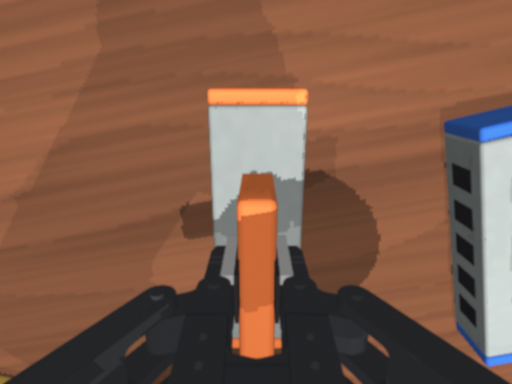

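Handle gripped (width 14.4 mm). Lifting now.

Emit:
{"method": "servo_tool", "body": {
  "steps": [
    [0, 0, 0, 1, 0, 0, 0],
    [0, 0, 0, 3, 0, 0, 0],
    [0, 0, 0, 7, 0, 0, 0],
    [0, 0, 0, 12, 0, 0, 0],
    [0, 0, 0, 17, 0, 0, 0],
    [0, 0, 0, 20, 0, 0, 0],
    [0, 0, 0, 20, 0, 0, 0],
    [0, 0, 0, 20, 0, 0, 0]
  ]
}}

```text
clock: 3.85
eef_pos: [0.5686, 0.2885, 0.2533]
orientation: [0.995, -0.095, -0.001, 0.001]
contact_force: [-0.4, 0.3, -3.8]
width: 0.0144
```

Run:
```python
from h import *
s=bot.observe();f=eyes.grab_frame("wrist")
print(s["eef_pos"],s["orientation"],s["contact_force"],s["moment"],s["width"])
cv2.imwrite("pics/w3.png",f["color"])
g=eyes.grab_frame("scene")["color"];cv2.imwrite("pics/s3.png",g[80:330,150:400].repeat(2,0).repeat(2,1))
```

```text
[0.56863451 0.28848353 0.25330297] [ 9.95454079e-01 -9.52324938e-02 -1.26914875e-03  5.81061169e-04] [-0.35170967  0.30611024 -3.79456861] [ 0.01738979  0.05842653 -0.02338383] 0.014400066208067186
```

View pics/w3.png

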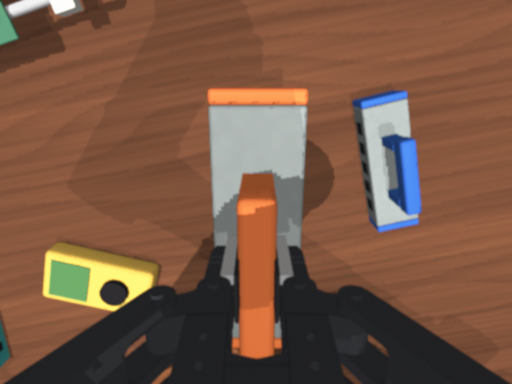

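View pics/s3.png

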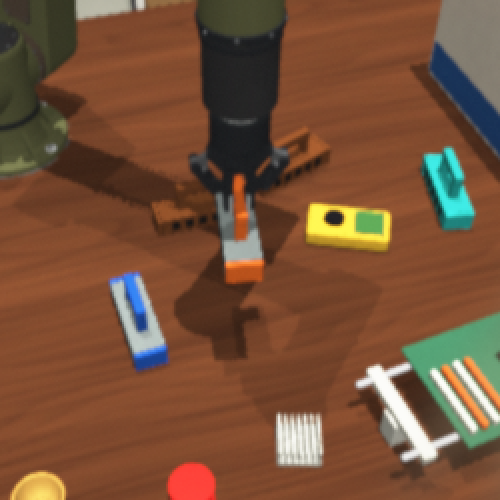

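The module hangs level and hasn't shifted in the grip. Next I stop beside the chassis for a close wrist view of it.

Emit:
{"method": "servo_tool", "body": {
  "steps": [
    [0, -1, -5, 2, 0, 0, 0],
    [0, -2, -10, 3, 0, 0, 0.014],
    [0, -3, -15, 3, 0, 0, 0.014],
    [0, -4, -20, 3, 0, 0, 0.014],
    [0, -5, -25, 3, 0, 0, 0.014],
    [0, -5, -28.8, 3, 0, 0, 0.014],
    [0, -5, -28.8, 3, 0, 0, 0.014],
    [0, -5, -28.8, 3, 0, 0, 0.014]
  ]
}}

```text
clock: 4.95
eef_pos: [0.519, 0.0006, 0.2841]
orientation: [0.996, -0.088, -0.001, 0.0]
contact_force: [0.7, 0.3, -3.9]
width: 0.0143
```

Run:
```python
from h import *
import pickle
s=bot.observe();f=eyes.grab_frame("wrist")
print(s["eef_pos"],s["orientation"],s["contact_force"],s["clock"])
pickle.dump((s,f),open("w4.pkl","wb"))
c=f["color"][0:384,300:512]
cv2.imwrite("pics/w4.png",f["color"])
cv2.imwrite("pics/w4c.png",cv2.resize(f["color"][40:240,312:512],None,fx=3,fy=3,interpolation=cv2.INTER_CUBIC))
```

```text
[0.51899059 0.0005711  0.28414178] [ 9.96078779e-01 -8.84666346e-02 -8.27830146e-04  1.87500324e-04] [ 0.6692138   0.27846535 -3.91100028] 4.95
```

View pics/w4.png

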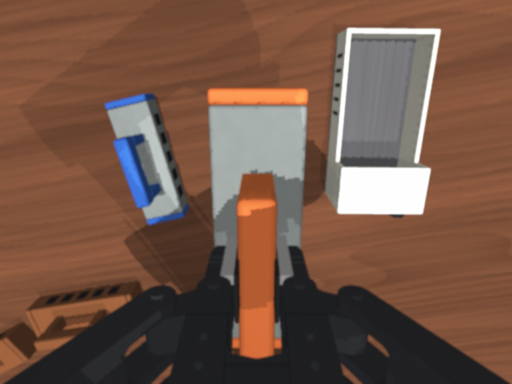

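View pics/w4c.png

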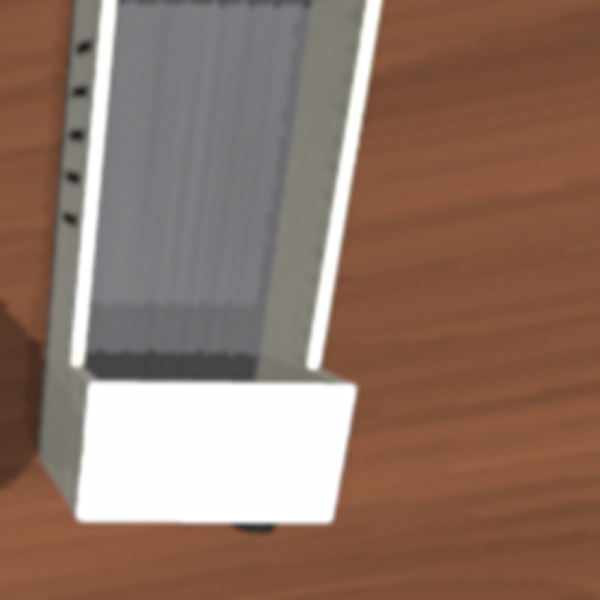

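In w4 the chassis is at the right: hood top corners about (341,167), (431,168), (338,214) and (423,214), far wall top (347,29)–(440,29).

```bash
python3 - <<'E'
from h import *
import pickle
from scipy.spatial.transform import Rotation as R
s,f=pickle.load(open("w4.pkl","rb"))
M=np.eye(4);M[:3,:3]=R.from_quat(s["orientation"]).as_matrix();M[:3,3]=s["eef_pos"]
F=cams();F["w"]=dict(extrinsics=np.linalg.inv(M@f["T_tool_cam"]),mtx=f["mtx"])
P=[(-.045,.049,.079),(-.045,-.049,.079),(-.099,.049,.079),(-.099,-.049,.079),(.099,.049,.05),(.099,-.049,.05)]
p,r=fit(F,[("w",P,[(340.7,167),(431,168),(337.7,214),(423,214.3),(347,29),(440,29)])],[.53,-.147,-.176])
print(p.round(4),r.round(1).tolist())
# module in hand: predicted pixels for nominal
yaw=-2*np.arctan2(.0885,.9961); 
z0=s["eef_pos"][2]-.0587
q=[s["eef_pos"][0],s["eef_pos"][1],yaw]
Q=np.array([(.08,.025,.036),(.08,-.025,.036),(.04,.008,.086),(.04,-.008,.086),(-.08,.025,.036),(-.08,-.025,.036)])
W=T(q,Q);W[:,2]+=z0
print("yaw",yaw,proj(F["w"],W).round(1).tolist())
E
python3 -c "
import cv2;a=cv2.imread('pics/w4.png');cv2.imwrite('pics/w4m.png',cv2.resize(a[80:230,190:330],None,fx=4,fy=4))"
```

```text
[ 0.528  -0.1466 -0.1812] [[1.3, 1.2], [-0.5, 0.5], [0.3, -0.6], [-0.5, -0.6], [-0.1, -0.4], [-0.1, 0.0]]
yaw -0.17722765293000625 [[206.5, 84.0], [310.0, 84.0], [237.7, 197.0], [280.3, 196.9], [218.6, 347.5], [297.0, 347.5]]
```

View pics/w4m.png

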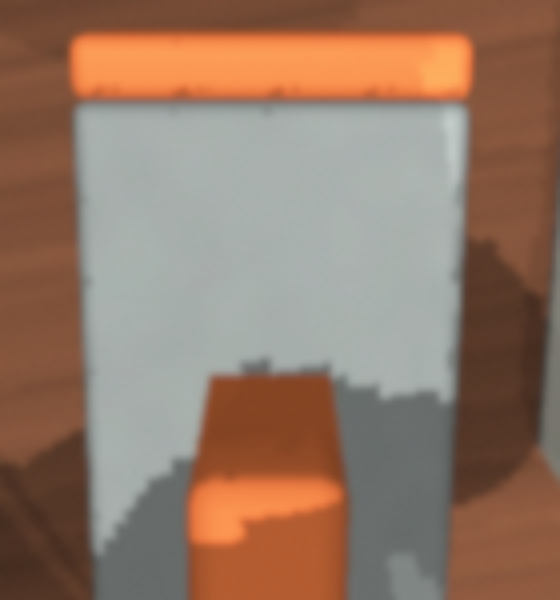

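```bash
cat > wp.py <<'E'
import numpy as np,sys
from scipy.spatial.transform import Rotation as R
from plan import clr
ch=np.array([.528,-.1467]);yaw=-.178
def tcp(X,Z,t,Y=0):
    t=np.radians(t);c,s=np.cos(t),np.sin(t);x=X+1.5*c-58.7*s;z=Z+1.5*s+58.7*c
    e=np.array([np.cos(yaw),np.sin(yaw)]);n=np.array([-e[1],e[0]])
    return np.r_[ch+e*x/1e3+n*Y/1e3,z/1e3], -t*np.r_[n,0]
if __name__=="__main__":
    base=np.array([.519,.0003,.2845])
    for w in [(58,180,0),(58,159,30),(58,83,30),(50,71,30),(42,63,30),(38,59,27),(34,55,24),(30,51,21),(26,47,18),(20,43,15),(14,42,12),(10,38,9),(7,34,6),(7,30,3),(7,24,0),(7,15,0),(7,5,0)]:
        p,r=tcp(*w);print(w,clr(w[0],w[1],np.radians(w[2])).round(1),p.round(3),((p-base)*100).round(2),r.round(3))
E
python3 wp.py
```

```text
(58, 180, 0) 103.6 [ 0.587 -0.157  0.239] [  6.76 -15.75  -4.58] [-0. -0. -0.]
(58, 159, 30) 52.3 [ 0.557 -0.152  0.211] [  3.85 -15.23  -7.39] [-0.093 -0.515 -0.   ]
(58, 83, 30) 15.7 [ 0.557 -0.152  0.135] [  3.85 -15.23 -14.99] [-0.093 -0.515 -0.   ]
(50, 71, 30) 15.0 [ 0.55  -0.151  0.123] [  3.06 -15.09 -16.19] [-0.093 -0.515 -0.   ]
(42, 63, 30) 18.0 [ 0.542 -0.149  0.115] [  2.27 -14.95 -16.99] [-0.093 -0.515 -0.   ]
(38, 59, 27) 15.9 [ 0.54  -0.149  0.112] [  2.15 -14.92 -17.25] [-0.083 -0.464 -0.   ]
(34, 55, 24) 14.6 [ 0.539 -0.149  0.109] [  2.03 -14.9  -17.53] [-0.074 -0.412 -0.   ]
(30, 51, 21) 13.4 [ 0.538 -0.149  0.106] [  1.92 -14.88 -17.82] [-0.065 -0.361 -0.   ]
(26, 47, 18) 12.6 [ 0.537 -0.148  0.103] [  1.81 -14.86 -18.12] [-0.056 -0.309 -0.   ]
(20, 43, 15) 11.8 [ 0.534 -0.148  0.1  ] [  1.52 -14.81 -18.44] [-0.046 -0.258 -0.   ]
(14, 42, 12) 8.9 [ 0.531 -0.147  0.1  ] [  1.22 -14.76 -18.48] [-0.037 -0.206 -0.   ]
(10, 38, 9) 6.0 [ 0.53  -0.147  0.096] [  1.13 -14.74 -18.83] [-0.028 -0.155 -0.   ]
(7, 34, 6) 7.0 [ 0.53  -0.147  0.093] [  1.13 -14.74 -19.2 ] [-0.019 -0.103 -0.   ]
(7, 30, 3) 8.1 [ 0.533 -0.148  0.089] [  1.43 -14.8  -19.58] [-0.009 -0.052 -0.   ]
(7, 24, 0) 8.0 [ 0.536 -0.148  0.083] [  1.74 -14.85 -20.18] [-0. -0. -0.]
(7, 15, 0) 8.0 [ 0.536 -0.148  0.074] [  1.74 -14.85 -21.08] [-0. -0. -0.]
(7, 5, 0) 0.0 [ 0.536 -0.148  0.064] [  1.74 -14.85 -22.08] [-0. -0. -0.]
```

Emit:
{"method": "servo_tool", "body": {
  "steps": [
    [0, 1, -4, 0, 0, 0, 0],
    [0, 2, -8, 0, -0.01, -0.1, 0],
    [0, 3, -12, -1, -0.04, -0.2, 0],
    [0, 4, -15.2, -2, -0.06, -0.3, 0],
    [0, 3.9, -15.2, -4, -0.08, -0.4, 0],
    [0, 3.9, -15.2, -6, -0.093, -0.515, 0],
    [0, 3.9, -15.2, -7.4, -0.093, -0.515, 0],
    [0, 3.9, -15.2, -7.4, -0.093, -0.515, 0],
    [0, 3.9, -15.2, -7.4, -0.093, -0.515, 0]
  ]
}}

```text
clock: 6.22
eef_pos: [0.5596, -0.1513, 0.2138]
orientation: [0.962, -0.085, 0.259, 0.023]
contact_force: [-0.3, 0.6, -3.7]
width: 0.0141
```

```bash
cat > look.py <<'E'
from h import *
import sys
s=bot.observe();k=sys.argv[1]
print(s["clock"],s["eef_pos"],s["orientation"],s["contact_force"],s["qpos"].round(2))
f=cams();a=f["scene"]["color"][150:310,60:200];b=f["top"]["color"][100:220,320:440]
w=eyes.grab_frame("wrist")["color"]
A=cv2.resize(a,(420,480),interpolation=cv2.INTER_CUBIC);B=cv2.resize(b,(380,380),interpolation=cv2.INTER_CUBIC)
im=np.zeros((480,800,3),np.uint8);im[:,:420]=A;im[:380,420:]=B
cv2.imwrite(f"pics/{k}.png",im);cv2.imwrite(f"pics/{k}w.png",w)
E
python3 look.py l5
```

```text
6.225 [ 0.55955923 -0.15129085  0.21376322] [ 0.96196167 -0.0851437   0.25852399  0.02335898] [-0.28983177  0.63477043 -3.67990662] [ 0.19 -0.51 -0.56  0.21 -1.03  1.14]
```

View pics/l5.png

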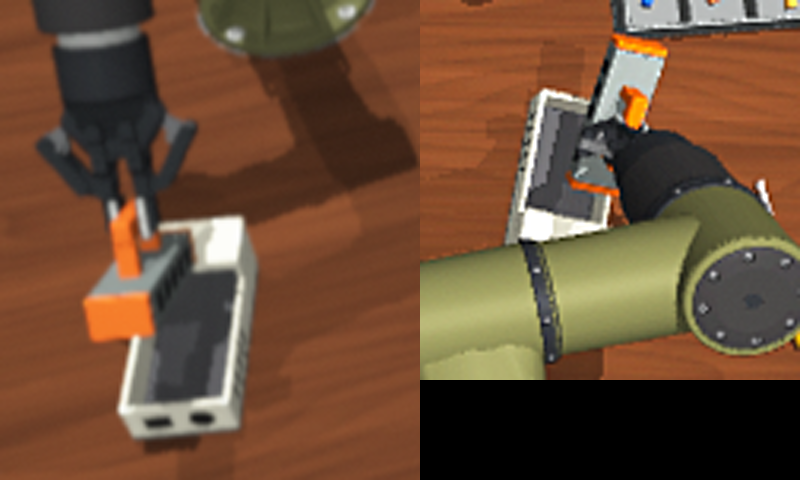

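View pics/l5w.png

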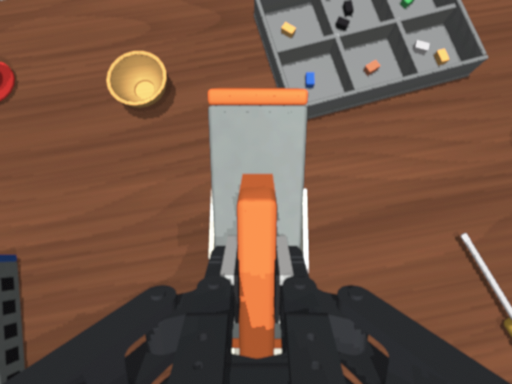

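The wrist view shows the chassis side walls symmetric about the module (columns 210 and 306), so it is centred across. Lowering into the opening.

Emit:
{"method": "servo_tool", "body": {
  "steps": [
    [0, 0, 0, -2, 0, 0, 0],
    [0, 0, 0, -4, 0, 0, 0],
    [0, 0, 0, -6, 0, 0, 0],
    [0, 0, 0, -7.6, 0, 0, 0],
    [0, -0.4, 0.1, -8.2, 0, 0, 0],
    [0, -0.8, 0.1, -8.8, 0, 0, 0],
    [0, -1.2, 0.2, -9.2, 0, 0, 0],
    [0, -1.6, 0.3, -9.6, 0, 0, 0],
    [0, -1.6, 0.3, -9.6, 0, 0, 0],
    [0, -1.6, 0.3, -9.6, 0, 0, 0]
  ]
}}

```text
clock: 7.62
eef_pos: [0.5425, -0.1485, 0.1158]
orientation: [0.962, -0.085, 0.258, 0.023]
contact_force: [0.2, -0.5, -3.6]
width: 0.0146
```

```bash
python3 look.py l6
```

```text
7.625 [ 0.54247372 -0.14845769  0.11576282] [ 0.96208649 -0.08520755  0.25804229  0.02331194] [ 0.22210604 -0.45662285 -3.63536908] [ 0.2  -0.55 -0.78  0.25 -0.86  1.07]
```

View pics/l6.png

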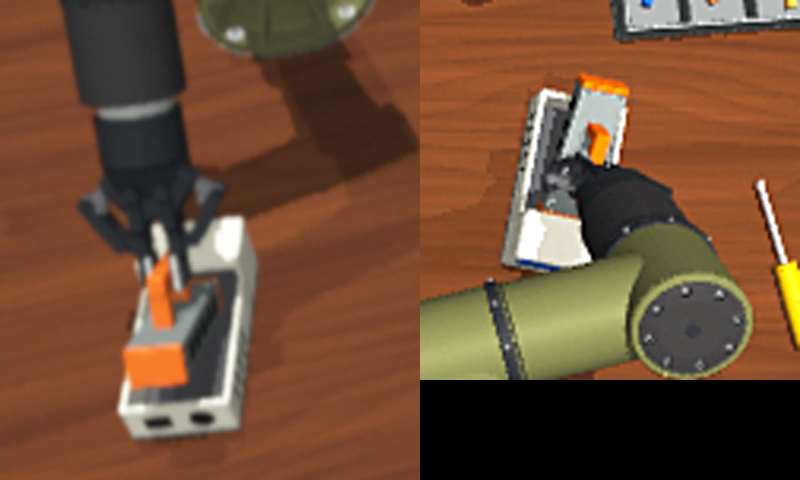

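View pics/l6w.png

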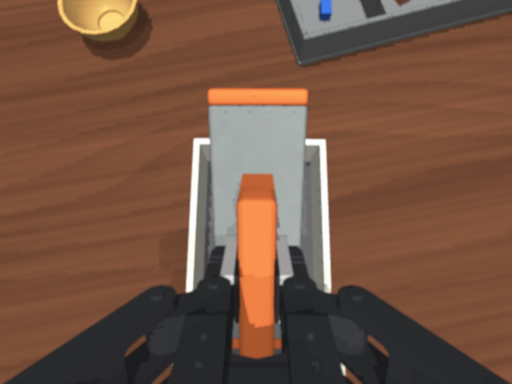

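Emit:
{"method": "servo_tool", "body": {
  "steps": [
    [0, -0.1, 0, -0.25, 0.009, 0.052, 0],
    [0, -0.25, 0.05, -0.55, 0.018, 0.103, 0],
    [0, -0.35, 0.05, -0.85, 0.028, 0.154, 0],
    [0, -0.45, 0.1, -1.15, 0.037, 0.206, 0],
    [0, -0.75, 0.15, -1.45, 0.046, 0.257, 0],
    [0, -1.05, 0.2, -1.5, 0.055, 0.309, 0],
    [0, -1.05, 0.2, -1.5, 0.055, 0.309, 0],
    [0, -1.05, 0.2, -1.5, 0.055, 0.309, 0]
  ]
}}

```text
clock: 8.78
eef_pos: [0.5319, -0.1466, 0.1002]
orientation: [0.991, -0.088, 0.105, 0.01]
contact_force: [0.2, -0.1, -4.1]
width: 0.0143
```

```bash
python3 look.py l7
```

```text
8.775 [ 0.53187616 -0.14659391  0.10016345] [ 0.99058788 -0.08775436  0.10457646  0.00992905] [ 0.18866143 -0.1446532  -4.14087282] [ 0.14 -0.26 -0.47  0.07 -1.16  1.23]
```

View pics/l7.png

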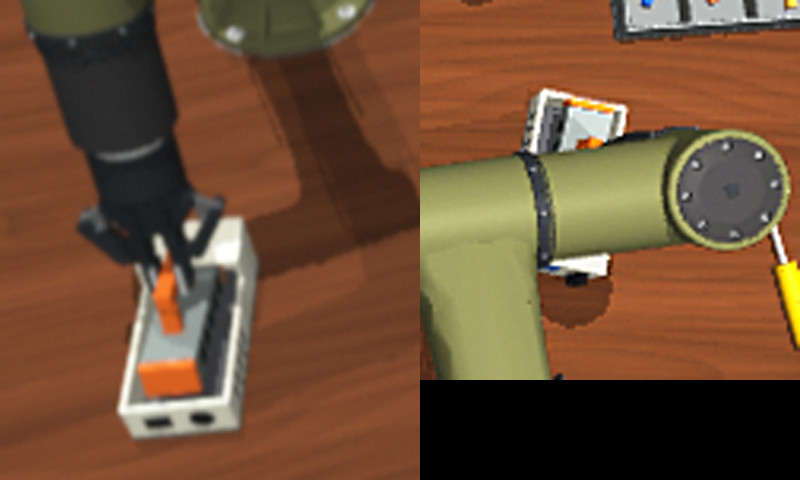

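View pics/l7w.png

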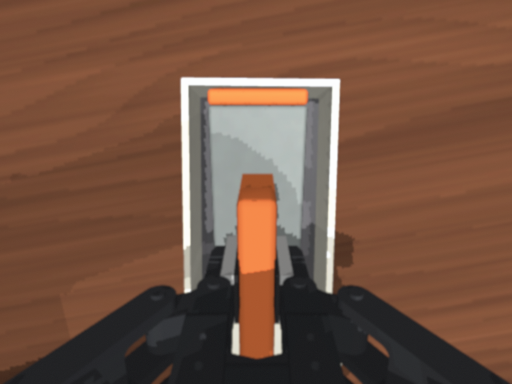

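Emit:
{"method": "servo_tool", "body": {
  "steps": [
    [0, -0.1, 0, -0.35, 0.009, 0.052, 0],
    [0, -0.1, 0, -0.7, 0.018, 0.103, 0],
    [0, 0.2, 0, -1.1, 0.028, 0.154, 0],
    [0, 0.5, -0.1, -1.7, 0.037, 0.206, 0],
    [0, 0.5, -0.1, -1.7, 0.037, 0.206, 0],
    [0, 0.5, -0.1, -2.2, 0.037, 0.206, 0],
    [0, 0.5, -0.1, -2.8, 0.037, 0.206, 0],
    [0, 0.5, -0.1, -3.1, 0.037, 0.206, 0],
    [0, 0.5, -0.1, -3.1, 0.037, 0.206, 0]
  ]
}}

```text
clock: 10.05
eef_pos: [0.5365, -0.1475, 0.0691]
orientation: [0.996, -0.088, 0.0, 0.001]
contact_force: [-0.4, 1.1, -4.5]
width: 0.0144
```

```bash
python3 look.py l8
```

```text
10.05 [ 0.53648424 -0.14747476  0.06905449] [ 9.96113478e-01 -8.80774661e-02  4.34479056e-06  5.46443349e-04] [-0.36811778  1.07921649 -4.53726341] [ 0.09 -0.03 -0.29  0.   -1.32  1.3 ]
```

View pics/l8.png

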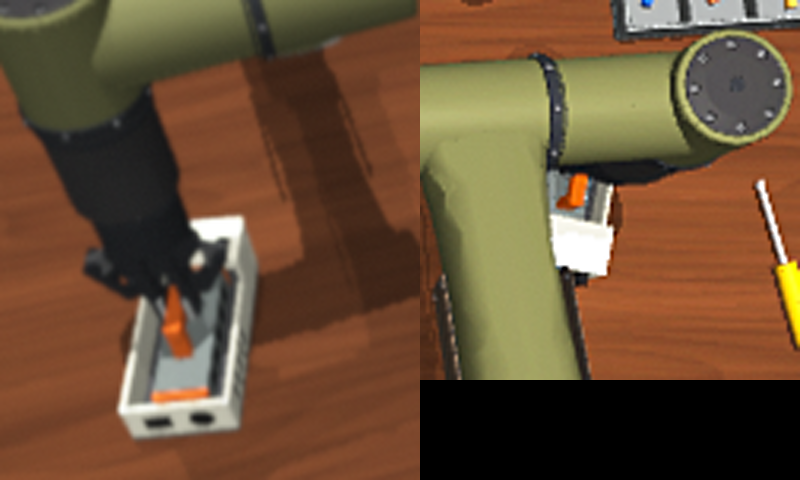

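View pics/l8w.png

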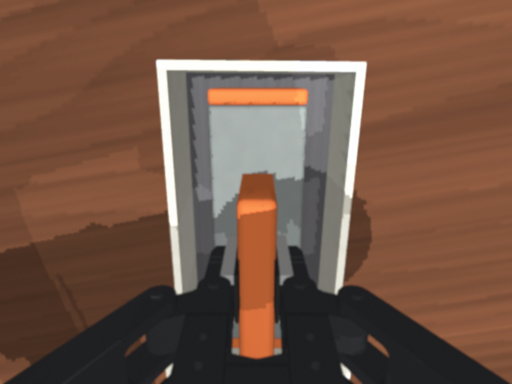

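Emit:
{"method": "servo_tool", "body": {
  "steps": [
    [0, 0, 0, -0.2, 0, 0, 0],
    [0, 0, 0, -0.4, 0, 0, 0],
    [0, 0, 0, -0.5, 0, 0, 0],
    [0, 0, 0, -0.5, 0, 0, 0],
    [0, 0, 0, -0.5, 0, 0, 0]
  ]
}}

```text
clock: 10.82
eef_pos: [0.5368, -0.1475, 0.0643]
orientation: [0.996, -0.088, 0.0, 0.001]
contact_force: [-0.1, -1.0, -4.0]
width: 0.0144
```

Emit:
{"method": "servo_tool", "body": {
  "steps": [
    [0, 0, 0, -0.1, 0, 0, 0],
    [0, 0, 0, -0.2, 0, 0, 0],
    [0, 0, 0, -0.2, 0, 0, 0],
    [0, 0, 0, -0.2, 0, 0, 0]
  ]
}}

```text
clock: 11.32
eef_pos: [0.5369, -0.1478, 0.0638]
orientation: [0.996, -0.088, 0.001, 0.001]
contact_force: [-5.3, 0.9, 5.4]
width: 0.0145
```

Contact with the floor: force went from -4 N to +5.4 N. Releasing now, then retreating straight up.

Emit:
{"method": "servo_tool", "body": {
  "steps": [
    [15, 0, 0, 0, 0, 0, 0],
    [30, 0, 0, 0, 0, 0, 0],
    [45, 0, 0, 0, 0, 0, 0],
    [45, 0, 0, 0, 0, 0, 0],
    [45, 0, 0, 1, 0, 0, 0],
    [45, 0, 0, 3, 0, 0, 0],
    [45, 0, 0, 7, 0, 0, 0],
    [45, 0, 0, 12, 0, 0, 0],
    [45, 0, 0, 17, 0, 0, 0],
    [45, 0, 6, 17, 0, 0, 0],
    [45, 0, 12, 17, 0, 0, 0],
    [45, 0, 16, 17, 0, 0, 0]
  ]
}}

```text
clock: 12.82
eef_pos: [0.5366, 0.0146, 0.2333]
orientation: [0.996, -0.088, 0.001, 0.0]
contact_force: [-0.2, -0.4, -0.2]
width: 0.0383
```

```bash
python3 look.py l9
```

```text
12.825 [0.53659176 0.01455813 0.2332865 ] [ 9.96153844e-01 -8.76185566e-02  6.85778289e-04  1.93068651e-04] [-0.18854074 -0.38337219 -0.16539265] [ 0.4  -0.13 -0.08  0.   -1.62  0.99]
```

View pics/l9.png

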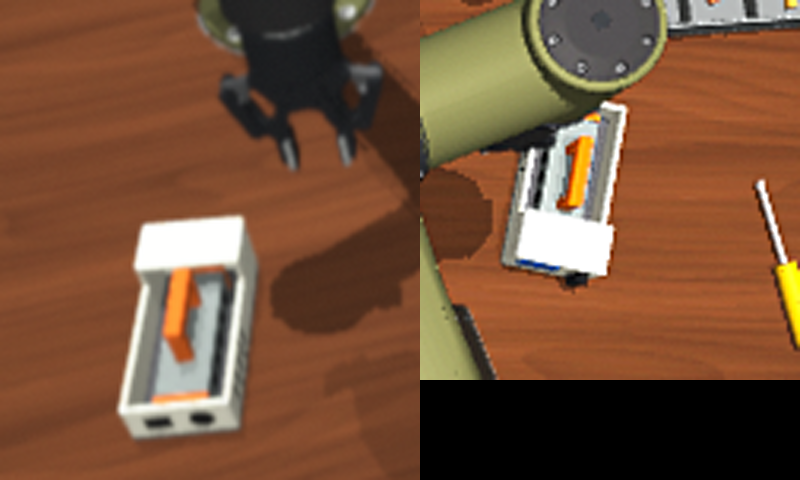

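View pics/l9w.png

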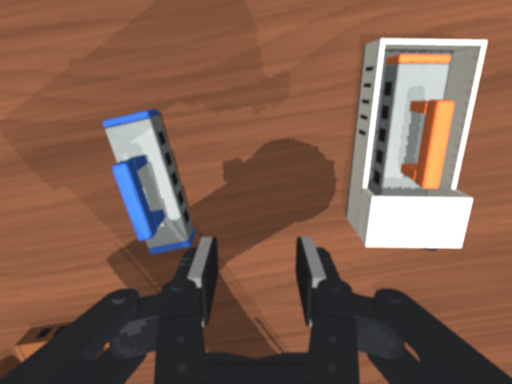

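The module lies in the chassis with the handle up at wrist (434,145), the gripper is clear and the blue module hasn't been disturbed. One overlay check of the expected pose before I hand in.

Run:
```python
from h import *
from scipy.spatial.transform import Rotation as R
s=bot.observe();f=eyes.grab_frame("wrist");print(s["dq"].round(3))
M=np.eye(4);M[:3,:3]=R.from_quat(s["orientation"]).as_matrix();M[:3,3]=s["eef_pos"]
F={"w":dict(extrinsics=np.linalg.inv(M@f["T_tool_cam"]),mtx=f["mtx"]),"scene":eyes.grab_frame("scene")}
F["scene"]["mtx"]
e=np.array([.9842,-.1771]);c=np.array([.528,-.1467])+.007*e
outs=[]
for n,sl,k in(("w",(slice(20,260),slice(330,500)),2),("scene",(slice(215,300),slice(95,150)),5)):
    im=(f if n=="w" else F[n])["color"][sl];im=cv2.resize(im,None,fx=k,fy=k,interpolation=cv2.INTER_CUBIC)
    for h,L,w in((.041,.08,.025),(.091,.04,.008)):
        P=proj(F[n],T([*c,-.178],[(L,w,h),(L,-w,h),(-L,-w,h),(-L,w,h)]))
        q=((P-[sl[1].start,sl[0].start]+.5)*k).astype(int)
        cv2.polylines(im,[q.reshape(-1,1,2)],True,(0,255,0) if h<.05 else (255,0,255),1)
    outs.append(im)
H=max(o.shape[0] for o in outs)
cv2.imwrite("pics/chk.png",np.hstack([cv2.copyMakeBorder(o,0,H-o.shape[0],0,0,0) for o in outs]))
```

```text
[-0.044  0.002  0.     0.008 -0.002  0.015]
```

View pics/chk.png

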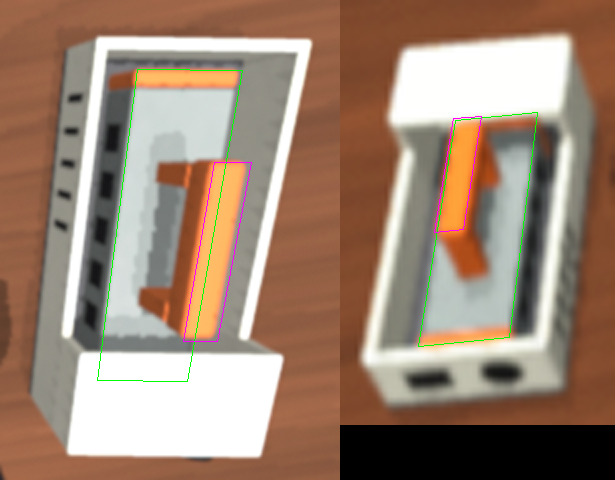

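The overlays fit within about 2 px in both views, so the module is flat on the floor at about x +7 mm and y 0. I'm handing in.

Run:
```python
from h import *
print(bot.finish_job(), bot.observe()["clock"])
```

```text
the job is handed in; nothing more can be done
the job is handed in; nothing more can be done
```

The orange module is in the chassis and the job is handed in. I gripped it by its handle, tilted it 30°, slipped its low end under the hood, levelled it and lowered it to the floor. I then let go and backed the arm away.

- **Placement:** In the last check, the expected outline (about +7 mm along the chassis, 0 mm across, flat on the floor, handle up) matched the wrist and scene pictures to about 2 px.
- **Forces and time:** The highest force reading at the end of any move was about 8 N, while closing on the handle. The clock read about 13 s after the retreat. The gripper was empty and clear of everything.
- **Blue module:** It looked undisturbed in the last wrist view. I didn't re-measure its position, but nothing came near it.
- **Small mismatch:** The module's end edges sat 2–5 mm inside where its listed length put them, which I put down mostly to the rounded caps. I positioned it by the handle instead.

No check failed, and finishing the job reported no verdict.

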